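Clear the hallway shelf into its trays and bowl

TASK

Tidy the shelf: lay the two shoe trees flat in the two-lane wooden tray, one lengthwise in each lane, put the car key fob in the blue key bowl and lay the rubber door stop flat on its underside, the way it lies now, in the square aluminium tray. Set things down rather than dropping them, and leave the clothes brush, the flat polish tin and the cream jar where they are.

Things in the scene. Friction and masses are not known exactly. Their poses are not given: they have to be found in the camera images.
- tree_a: one of two identical beech shoe trees lying flat, 148 x 56 mm: a sole 20 high, round toe at -x (to x=-73), chrome ball knob at +x (to x=75), and centred over the origin an upright ridge (instep) 60 long (x), 28 wide (y), top 50 above the underside; grip the ridge across its 28. 0.1-0.2 kg, nearly balanced. Origin: centre of underside; z up. Start yaw within 0.35 rad of world x.
- tree_b: the other shoe tree of the pair, same shape, sizes and axes as tree_a; either may go in either lane, knob at either end.
- stop: grey ribbed rubber door stop, a wedge lying flat, 110 long (x) x 42 wide (y) mm, rising in five 22 mm steps from 7 high at -x to 31 at +x (25 high from x=11 to 33, 31 from 33 to 55); grip across its 42 width near x=+22. About 0.1 kg. Origin: centre of underside; z up. Start yaw within 0.7 rad.
- fob: black plastic car key fob lying flat, 60 long (x) x 36 wide (y) x 16 high, with a steel loop at the +x end reaching x = 45; grip it across its 36 mm width. About 60 g. Origin: centre of the underside of the body; z up. Start yaw within 1.2 rad.
- rack: fixed low wooden tray with two lanes, 188 long (x) x 160 wide (y), all walls and the middle divider 4 thick and 16 high, floor 4 thick (its top 4 mm above the shelf). Each lane is 180 long x 74 wide inside; the lane centre lines run along the tray's x at y = +39 and y = -39 mm. Origin: centre of the underside, on the shelf.
- tray: fixed square aluminium tray, 150 x 150 outside, walls 4 thick and 22 high, inside 142 x 142, floor about 4 thick. Origin: centre of the underside, on the shelf.
- bowl: fixed sky-blue ceramic key bowl, round, 144 across the rim, 50 high, wall 5, inner floor about 5 mm above the shelf, sides sloping in towards a smaller foot. Origin: centre of the underside, on the shelf.
- brush: loose clothes brush, a steel-backed block 140 x 46 x 36 high, bristles down; long way across (along world y) straight ahead of the robot, nearest it in the middle. To be left alone. Origin: centre of the underside; its x is the long way.
- tin: loose round metal polish tin, 80 across, 28 high, at a near corner of the group. To be left alone. Origin: centre of the underside.
- jar: loose round shoe-cream jar with a screw cap, 54 across, 52 high, at a near corner of the group. To be left alone. Origin: centre of the underside.
Mind the look-alikes: they are no part of the job. What is shaped like the stop but purple or turquoise is not meant.

How it is judged:
By the outcome, as a careful person would: the job done as asked, in the order asked, and still so for the second after the job is handed in, with the robot touching nothing.
It also fails if it takes over 96 s, if anything falls off the work surface, if the arm or the gripper's body presses on something with over 40 N, if the wrist force passes 120 N, or if a joint passes its speed limit or range.

ROBOT

A 7-joint arm with a two-finger parallel gripper is mounted at the origin on the work surface. World frame = base frame: x ahead of the robot, y to its left, z up, the work surface at z = 0. Lengths are in m, angles in rad, forces in N, time in s.
With the tool pointing down it reaches from about 0.35 to 0.9 m from the base axis. Payload 8.1 kg.
Tool frame: the origin (TCP) lies midway between the tips of the shut fingers; the grasp point (between the pads) lies 19 mm behind it; z points along the fingers, y is the line along which they close (so a half turn about z gives the same grasp; the last joint's range is limited). The gripper opens to 92 mm and grips with 3 to 60 N. Pads are 19 mm wide; open, the fingers measure 130 mm over their backs; the gripper's body (75 mm by 190 mm) begins 47 mm behind the grasp point.
Start: joints at [-1.381, 0.434, 0.025, 1.573, -0.012, 1.134, -0.075], TCP at [0.18, 0.598, 0.227] pointing down, gripper open.
Joint ranges: [-2.62, 2.62], [-0.44, 2.09], [-1.27, 1.32], [0.08, 2.57], [-1.32, 4.46], [0.12, 2], [-2.74, 2.74]. Speed limits (rad/s): [2.22, 2.22, 3.01, 3.01, 3.14, 3.14, 3.14].

INTERFACE

Orientations are given as a rotation vector (axis times angle).
In Python, from cell import arm gives the robot as it stands.
- The arm moves only by the tool carry_out, never from a script. Its arguments are lists of equal length, an entry for each row: "claw": the finger opening in cm, from 0 to 9.18; "delta_pos": the shift along the tool's x, y, z in cm, a list of three; "angular": the turn, a rotation vector about the tool's x, y, z in rad, a list of three. In form: {"claw": [claw, ...], "delta_pos": [[dx, dy, dz], ...], "angular": [[ax, ay, az], ...]}. A call has 1 to 20 rows; each row shifts and turns the commanded pose from where the row before left it, along the tool's axes as they then stand; what a row does not reach is not made up. A row lasts 1/10 s, in which the tool goes at most 50 mm and 8.59 degrees, less where a joint would pass 70% of its speed; a pose out of reach is approached as far as the arm can. A call with a gripper value outside its range is refused whole. The fingers move at their own pace and stop on an object; "force" is the grip in N (left out, the last holds). Time passes only in rows, so rows that do not move let the fingers close. It gives the time, the measured TCP pose, the force, the opening and the grip force at its end, in the units of the state.
- arm.observe(): the state, without advancing time (a new reading comes with each control period).
- arm.get_image(name): name is "side" or "top" or "wrist"; returns a dict with "frame" (480x640x3 uint8, red, green, blue), "mtx" (3x3 intrinsics, pixels), "dist" ([k1, k2, p1, p2, k3] as OpenCV has them; the pictures are not rectified), "T" (4x4, takes a point from camera to world coordinates). Camera axes: x right, y down, z forward; pixel columns grow to the right and rows downward; lengths in m; the calibration is good to about 2 mm. A picture is of the moment at which its call begins. There is no depth.
- arm.sign_off(): hands the job in; it is judged then, once.
Trained networks look in a picture, given as the dict that the camera call returned (one of the last four; its "shot" number tells which), for a name from the list of things; names that differ only in an ending like _2 or _b are one class to them, and where a whole thing is asked for, a point or a joint stands for the part that bears it (a point fixed in the world has none). Each returns a list of dicts, best first, with "conf" (0 to 1); they miss things now and then, are a little off and sometimes report something else, mostly with a low value. They report only what shows in the picture. A call takes as long as a camera call. They do not tell look-alikes from the thing itself.
- arm.look_for(label, picture): "centre" ([column, row] as shares, 0 to 1, of the picture: columns of its width, rows of its height, amid what is visible of it).
- arm.trace(label, picture): "region" (480x640 bool, what is visible of it) and "centre" ([column, row] as shares, 0 to 1, of the picture: columns of its width, rows of its height, amid what is visible of it).
- arm.place_of(label, picture): "centre" ([column, row] as shares, 0 to 1, of the picture: columns of its width, rows of its height: a listed point, or the origin of a listed thing).
The state is a dict: "clock": time; "joints": joint angles; "dq": joint speeds; "joint_efforts": joint torques, N m; "position": TCP position; "ee_rot": TCP orientation; "force": force on the tool from outside, world axes, zero at the start; "ft_torque": the same for the moment, N m; "width": opening from 0.0 (shut) to 1.0 (fully open); "gripper_force": force on a finger pad.
Only numpy, scipy, OpenCV 4.12 (cv2) and the standard library are available. Lean on these libraries where they do the work, as an engineer would, in place of code of your own. Each camera call takes 0.05 s, during which the arm holds its last target. There are 200 camera calls.

## Working session

There is one attempt and no reset: what is moved stays moved. The work goes in short steps, Python scripts to look and compute and a tool call to move; the robot and the scene stay as the last step left them, time stands still between calls to the robot, and variables do not carry over. Pictures are saved under pics/ and viewed, at most 14 in all, crops included, and the job is handed in when it is done.

Besides the shell and the picture viewer there is one more tool, called after "Emit:" as a command line: name --argument value ..., lists and objects as JSON in quotes. carry_out: Moves the arm, as the interface text tells. Its arguments: {"type":"object","properties":{"claw":{"type":"array","items":{"type":"number"}},"delta_pos":{"type":"array","items":{"type":"array","items":{"type":"number"}}},"angular":{"type":"array","items":{"type":"array","items":{"type":"number"}}},"force":{"type":"number"}},"required":["claw","delta_pos","angular"]}

```bash
ls; mkdir -p pics
python3 - <<'E'
from cell import arm
import cv2,numpy as np
s=arm.observe();print({k:np.round(v,3) for k,v in s.items()})
for n in("top","side"):
    d=arm.get_image(n);cv2.imwrite(f"pics/{n}0.png",d["frame"][:,:,::-1]);print(n,d["shot"],np.round(d["mtx"],1).tolist(),np.round(d["dist"],3),np.round(d["T"],3).tolist())
    for l in "tree_a stop fob rack tray bowl brush tin jar".split():
        print(l,[(round(r["conf"],2),np.round(np.array(r["centre"])*[640,480],1).tolist()) for r in arm.place_of(l,d)])
E
```

```text
pics
{'clock': np.float64(0.0), 'joints': array([-1.381,  0.435,  0.025,  1.574, -0.012,  1.134, -0.075]), 'dq': array([ 0.001, -0.   , -0.001,  0.001,  0.   , -0.001, -0.001]), 'joint_efforts': array([-1.0000e-03, -6.6786e+01,  9.8500e-01, -3.1445e+01, -6.1000e-02,
        4.3000e-02,  0.0000e+00]), 'position': array([0.18 , 0.598, 0.226]), 'ee_rot': array([-4.580e-01, -3.108e+00,  2.000e-03]), 'force': array([-0.094,  0.197, -0.671]), 'ft_torque': array([ 0.006, -0.104,  0.071]), 'gripper_force': np.float64(0.0), 'width': np.float64(0.998)}
top 1 [[510.6, 0.0, 328.1], [0.0, 510.6, 240.6], [0.0, 0.0, 1.0]] [-0.127  0.     0.     0.     0.   ] [[0.027, -0.987, 0.159, 0.361], [-1.0, -0.028, -0.004, -0.012], [0.009, -0.158, -0.987, 1.153], [0.0, 0.0, 0.0, 1.0]]
tree_a [(0.97, [239.3, 300.9]), (0.62, [245.3, 200.2])]
stop [(0.94, [413.4, 134.8]), (0.73, [486.3, 154.0]), (0.69, [390.4, 353.4]), (0.68, [402.5, 200.5])]
fob [(0.88, [396.3, 295.1])]
rack [(0.89, [488.5, 245.8])]
tray [(0.88, [153.7, 238.0])]
bowl [(0.73, [325.2, 196.7]), (0.63, [179.1, 314.9])]
brush [(0.61, [239.4, 301.0]), (0.59, [321.1, 292.7])]
tin [(0.68, [458.3, 325.8])]
jar [(0.88, [180.8, 316.1]), (0.41, [396.4, 288.4])]
side 2 [[590.3, 0.0, 330.6], [0.0, 590.3, 239.7], [0.0, 0.0, 1.0]] [-0.056  0.     0.     0.     0.   ] [[0.736, -0.37, 0.568, -0.224], [-0.677, -0.409, 0.612, -0.857], [0.006, -0.835, -0.551, 0.809], [0.0, 0.0, 0.0, 1.0]]
tree_a [(0.74, [303.6, 213.6]), (0.69, [286.7, 277.0])]
stop [(0.91, [410.5, 277.2]), (0.88, [513.5, 291.9]), (0.83, [464.1, 254.0]), (0.67, [288.2, 340.4])]
fob [(0.61, [334.9, 314.9]), (0.36, [227.3, 245.3])]
rack [(0.73, [456.9, 342.2])]
tray [(0.78, [230.1, 197.2])]
bowl [(0.56, [353.4, 245.0])]
brush [(0.97, [289.2, 275.3])]
tin [(0.88, [367.5, 366.4]), (0.59, [453.8, 341.8])]
jar [(0.97, [190.1, 234.6]), (0.74, [228.7, 199.9]), (0.37, [353.2, 245.7])]
```

View pics/top0.png

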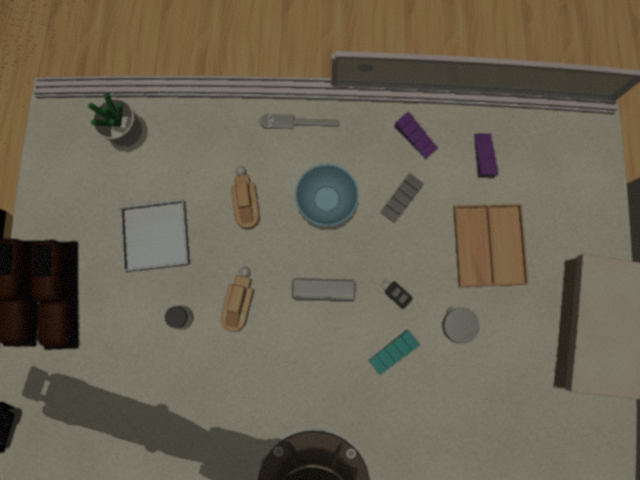

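View pics/side0.png

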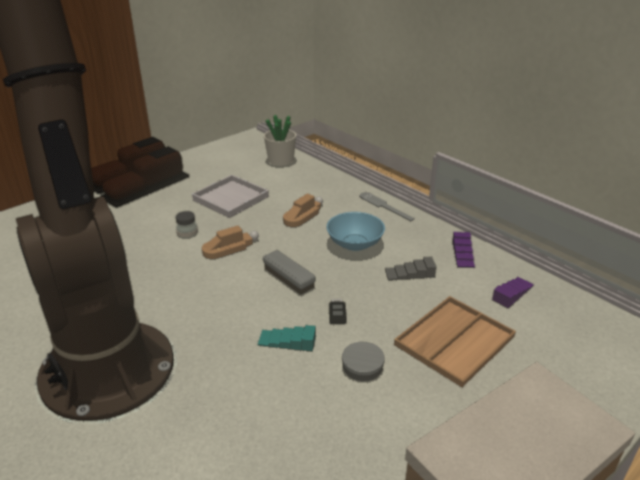

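Top view: trees at (245,200) and (238,302), bowl (327,195), grey stop (403,198), fob (398,294), rack (489,246), tray (155,236), brush (323,290), tin (461,325), jar (178,317). There are four stop shapes: purple at (415,135) and (486,155), turquoise at (395,352), and grey ribbed at (403,198). Only the grey one fits; I'll check it in a crop. In the side view the grey stop's high end is on its right (+x, -y).

Next I fit the shapes to the silhouettes in both views.

```bash
cat > h.py <<'E'
import numpy as np,cv2
from scipy.optimize import minimize
from scipy.spatial.transform import Rotation as R
from cell import arm
def proj(P,d):
    P=np.atleast_2d(P).astype(float);T=np.linalg.inv(d["T"])
    return cv2.projectPoints(P,cv2.Rodrigues(T[:3,:3])[0],T[:3,3],d["mtx"],np.array(d["dist"]))[0][:,0]
def ray(px,d):
    u=cv2.undistortPoints(np.array([[px]],float),d["mtx"],np.array(d["dist"]))[0,0]
    return d["T"][:3,3],d["T"][:3,:3]@np.r_[u,1]
def onz(px,d,z):
    o,v=ray(px,d);return o+v*(z-o[2])/v[2]
def tri(pts):
    A=np.zeros((3,3));b=np.zeros(3)
    for px,d in pts:
        o,v=ray(px,d);v=v/np.linalg.norm(v);M=np.eye(3)-np.outer(v,v);A+=M;b+=M@o
    return np.linalg.solve(A,b)
def box(x0,x1,y0,y1,z0,z1): return np.array([[x,y,z] for x in(x0,x1) for y in(y0,y1) for z in(z0,z1)])/1000
def disc(r,z,cx=0,cy=0):
    a=np.linspace(0,2*np.pi,24,endpoint=False);return np.c_[cx+r*np.cos(a),cy+r*np.sin(a),0*a+z]/1000
def cyl(r0,r1,h): return np.r_[disc(r0,0),disc(r1,h)]
sole=np.r_[disc(28,0,-45),disc(28,20,-45),box(30,58,-20,20,0,20)]
M={"tree_a":[sole,box(-30,30,-14,14,0,50),np.r_[disc(9,3,66),disc(9,19,66)]],
"stop":[box(-55+22*i,-33+22*i,-21,21,0,7+6*i) for i in range(5)],
"fob":[box(-30,30,-18,18,0,16),box(30,45,-7,7,2,8)],
"rack":[box(-94,94,-80,80,0,16)],"tray":[box(-75,75,-75,75,0,22)],"bowl":[cyl(45,72,50)],
"brush":[box(-70,70,-23,23,0,36)],"tin":[cyl(40,40,28)],"jar":[cyl(27,27,52)]}
def pts(P,q):
    c,s=np.cos(q[3]),np.sin(q[3]);return P@np.array([[c,s,0],[-s,c,0],[0,0,1]])+q[:3]
S=4
def sil(lab,q,d):
    m=np.zeros((480,640),np.uint8)
    for P in M[lab]:
        h=cv2.convexHull(proj(pts(P,q),d).astype(np.float32))
        cv2.fillConvexPoly(m,np.round(h*16).astype(np.int32),255,cv2.LINE_AA,4)
    return m/255.
def mask(lab,d,guess):
    px=proj(guess,d)[0];best=None
    for r in arm.trace(lab,d):
        e=np.linalg.norm(np.array(r["centre"])*[640,480]-px)
        if e<30 and(best is None or e<best[0]): best=(e,r["region"],r["conf"])
    return best
def fit(lab,q0,ms,zfree=True,yaw=True):
    # ms: list of (mask,d)
    act=[0,1]+([2] if zfree else [])+([3] if yaw else [])
    sc=np.array([.01,.01,.01,.15])[act]
    def f(p):
        q=np.array(q0,float);q[act]+=p*sc;c=0
        for m,d in ms:
            s=sil(lab,q,d);c+=1-np.minimum(s,m).sum()/np.maximum(s,m).sum()
        return c/len(ms)
    n=len(act);p=np.zeros(n)
    for k in range(2):
        r=minimize(f,p,method="Nelder-Mead",options=dict(initial_simplex=np.r_[[p],p+np.eye(n)*(1 if k==0 else .4)],xatol=.01,fatol=1e-4,maxiter=200));p=r.x
    q=np.array(q0,float);q[act]+=p*sc;return q,r.fun
E
cat > m1.py <<'E'
from h import *
top=arm.get_image("top");side=arm.get_image("side")
G={"tree_a":[(245,200),0],"tree_b":[(238,302),-.15],"stop":[(403,198),-.7],"fob":[(398,294),.8],"rack":[(489,246),0],"tray":[(155,236),0],"bowl":[(327,195),0],"brush":[(323,290),1.57],"tin":[(461,325),0],"jar":[(178,317),0]}
for k,(px,y) in G.items():
    l="tree_a" if k=="tree_b" else k
    g=onz(px,top,.015);ms=[]
    inf=[]
    for d in(top,side):
        b=mask(l,d,g)
        if b is not None: ms.append((b[1].astype(float),d));inf.append((round(b[0],1),round(b[2],2)))
    if not ms: print(k,"none",g.round(3));continue
    q,c=fit(l,np.r_[g[:2],0,y],ms,len(ms)>1,l not in("bowl","tin","jar"))
    print(k,inf,g.round(3),"->",q.round(4),"loss",round(c,3),"r",round(np.hypot(*q[:2]),3))
im=top["frame"][100:380,350:540,::-1];cv2.imwrite("pics/crop_stop.png",cv2.resize(im,None,fx=2.1,fy=2.1,interpolation=3))
E
python3 m1.py
```

```text
tree_a [(np.float64(1.1), 0.66), (np.float64(1.1), 0.76)] [0.633 0.176 0.015] -> [ 0.6415  0.1795 -0.0015  0.2256] loss 0.144 r 0.666
tree_b [(np.float64(3.2), 0.62), (np.float64(2.1), 0.78)] [0.4   0.179 0.015] -> [ 0.4076  0.181  -0.     -0.1773] loss 0.139 r 0.446
stop [(np.float64(2.3), 0.94), (np.float64(5.8), 0.67)] [ 0.648 -0.186  0.015] -> [ 0.6501 -0.1823 -0.0008 -0.6296] loss 0.094 r 0.675
fob [(np.float64(3.6), 0.9), (np.float64(1.9), 0.64)] [ 0.428 -0.176  0.015] -> [ 0.4271 -0.1773  0.0032  0.8162] loss 0.165 r 0.462
rack [(np.float64(3.2), 0.93), (np.float64(6.0), 0.81)] [ 0.542 -0.386  0.015] -> [ 0.5469 -0.3909 -0.0011  0.0513] loss 0.038 r 0.672
tray [(np.float64(3.4), 0.88), (np.float64(1.4), 0.59)] [0.544 0.379 0.015] -> [ 0.546   0.3836 -0.0008  0.1481] loss 0.057 r 0.667
bowl [(np.float64(2.4), 0.98), (np.float64(9.8), 0.85)] [ 0.65  -0.012  0.015] -> [ 0.6446 -0.0081 -0.0028  0.    ] loss 0.089 r 0.645
brush [(np.float64(0.9), 0.75), (np.float64(4.1), 0.87)] [ 0.433 -0.009  0.015] -> [ 0.4346 -0.0097 -0.0025  1.5194] loss 0.158 r 0.435
tin [(np.float64(3.9), 0.92), (np.float64(5.2), 0.61)] [ 0.362 -0.318  0.015] -> [ 0.3634 -0.3151 -0.0046  0.    ] loss 0.13 r 0.481
jar [(np.float64(2.8), 0.63), (np.float64(2.6), 0.82)] [0.362 0.313 0.015] -> [ 0.3625  0.3108 -0.0042  0.    ] loss 0.188 r 0.477
```

View pics/crop_stop.png

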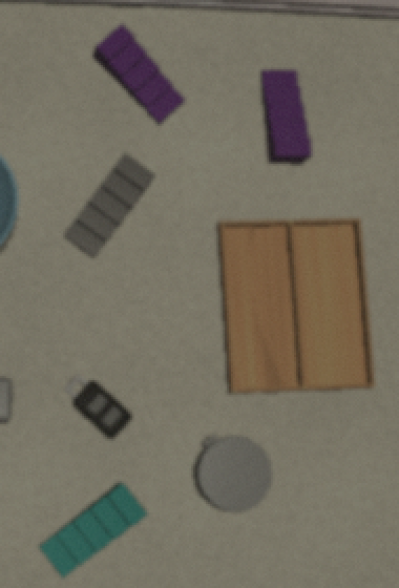

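The grey ribbed stop at crop (110,205) is the one meant. The two purple shapes and the turquoise one are look-alikes. All underside heights fit to within 5 mm of 0, as they should. Now a move calculator.

```bash
cat > go.py <<'E'
# go.py x y z yaw(of tool y axis, mod pi) : shift in tool axes (cm), turn about tool z, tilt to null
import sys
from h import *
s=arm.observe();Rm=R.from_rotvec(s["ee_rot"]).as_matrix();p=np.array(s["position"])
ty=np.arctan2(Rm[1,1],Rm[0,1])
print("t",round(s["clock"],2),"p",p.round(4),"tool y yaw",round(ty,3),"zaxis",Rm[:,2].round(3),"j",np.round(s["joints"],2),"w",round(s["width"]*91.8,1),"gf",round(s["gripper_force"],1),"F",np.round(s["force"],1))
if len(sys.argv)>4:
    x,y,z,w=map(float,sys.argv[1:5])
    dw=(w-ty+np.pi/2)%np.pi-np.pi/2
    t=np.array([x,y,z])
    print("shift cm first, no turn",(Rm.T@(t-p)*100).round(2),"turn tool z",round(-dw,3),"alt",round(-dw+np.pi*np.sign(dw),3))
    c,sn=np.cos(-dw),np.sin(-dw);v=Rm.T@(t-p)*100
    print("shift cm after the turn",np.round([c*v[0]+sn*v[1],-sn*v[0]+c*v[1],v[2]],2), "dist",round(np.linalg.norm(v),1))
E
python3 go.py 0.6415 0.1795 0.20 1.7964; python3 go.py .4076 .181 .2 1.3935
```

```text
t 2.1 p [0.1804 0.5984 0.2267] tool y yaw 1.278 zaxis [-0. -0. -1.] j [-1.38  0.43  0.03  1.57 -0.01  1.13 -0.08] w 91.7 gf 0.0 F [-0.2  0.5  0.6]
shift cm first, no turn [-56.24 -26.79   2.67] turn tool z -0.519 alt 2.623
shift cm after the turn [-35.57 -51.14   2.67] dist 62.4
t 2.1 p [0.1804 0.5984 0.2267] tool y yaw 1.278 zaxis [-0. -0. -1.] j [-1.38  0.43  0.03  1.57 -0.01  1.13 -0.08] w 91.7 gf 0.0 F [-0.2  0.5  0.6]
shift cm first, no turn [-33.8  -33.4    2.67] turn tool z -0.116 alt 3.026
shift cm after the turn [-29.72 -37.08   2.67] dist 47.6
```

Emit:
carry_out --claw '[7, 7, 7, 7, 7, 7, 7, 7, 7, 7, 7, 7, 7, 7, 7, 7, 7, 7, 7, 7]' --delta_pos '[[0, 0, 0], [0, 0, 0], [0, 0, 0], [0, 0, 0], [-2.54, -3.65, 0.19], [-2.54, -3.65, 0.19], [-2.54, -3.65, 0.19], [-2.54, -3.65, 0.19], [-2.54, -3.65, 0.19], [-2.54, -3.65, 0.19], [-2.54, -3.65, 0.19], [-2.54, -3.65, 0.19], [-2.54, -3.65, 0.19], [-2.54, -3.65, 0.19], [-2.54, -3.65, 0.19], [-2.54, -3.65, 0.19], [-2.54, -3.65, 0.19], [-2.54, -3.65, 0.19], [0, 0, 0], [0, 0, 0]]' --angular '[[0, 0, -0.13], [0, 0, -0.13], [0, 0, -0.13], [0, 0, -0.13], [0, 0, 0], [0, 0, 0], [0, 0, 0], [0, 0, 0], [0, 0, 0], [0, 0, 0], [0, 0, 0], [0, 0, 0], [0, 0, 0], [0, 0, 0], [0, 0, 0], [0, 0, 0], [0, 0, 0], [0, 0, 0], [0, 0, 0], [0, 0, 0]]'

```text
clock: 4.1
position: [0.6425, 0.1792, 0.1997]
ee_rot: [0.352, -3.121, 0.001]
force: [-0.6, 0.2, 0.3]
width: 0.762
gripper_force: 0.0
```

```bash
cat > wr.py <<'E'
# wr.py label x y z yaw [out.png]: refit from the wrist picture (z held) and with a saved fit as start
import sys
from h import *
l=sys.argv[1];q0=np.array(list(map(float,sys.argv[2:6])))
d=arm.get_image("wrist");b=mask(l,d,q0[:3]+[0,0,.01])
if b is None:
    print("no mask",proj(q0[:3],d),[(r["conf"],np.array(r["centre"])*[640,480]) for r in arm.look_for(l,d)])
else:
    q,c=fit(l,q0,[(b[1].astype(float),d)],False)
    print("wrist fit",q.round(4),"loss",round(c,3),"conf",round(b[2],2),"px off",round(b[0],1))
if len(sys.argv)>6:
    im=d["frame"][:,:,::-1].copy()
    if b is not None:
        cs=cv2.findContours((sil(l,q,d)>.5).astype(np.uint8),0,1)[0];cv2.drawContours(im,cs,-1,(0,0,255),1)
    cv2.imwrite(sys.argv[6],im)
E
python3 go.py 0.6415 0.1795 0.20 1.7964; python3 wr.py tree_a 0.6415 0.1795 0 .2256 pics/w1.png
```

```text
t 4.1 p [0.6425 0.1792 0.1997] tool y yaw 1.795 zaxis [-0. -0. -1.] j [-0.4   0.52  0.08  1.5  -0.04  1.12  1.48] w 69.9 gf 0.0 F [-0.6  0.2  0.3]
shift cm first, no turn [ 0.09  0.05 -0.03] turn tool z -0.001 alt 3.14
shift cm after the turn [ 0.09  0.05 -0.03] dist 0.1
wrist fit [0.6395 0.1783 0.     0.1961] loss 0.108 conf 0.82 px off 15.1
```

View pics/w1.png

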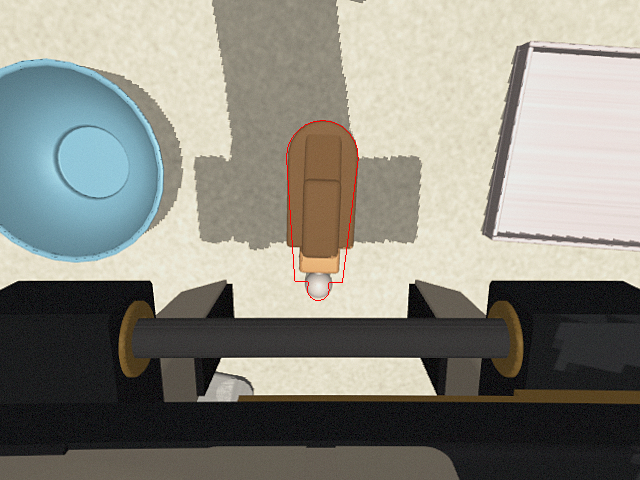

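The wrist picture shows the tree centred at about (321,200), its ridge at (321,218) and knob at (318,285), between bowl and tray. My sole outline is too wide near the knob, so I correct it and refit both wrist and height.

```bash
python3 - <<'E'
s=open('h.py').read()
s=s.replace('sole=np.r_[disc(28,0,-45),disc(28,20,-45),box(30,58,-20,20,0,20)]','sole=np.r_[disc(28,0,-45),disc(28,20,-45),box(0,35,-28,28,0,20)]')
s=s.replace('"tree_a":[sole,','"tree_a":[sole,box(30,58,-15,15,0,20),')
open('h.py','w').write(s)
s=open('wr.py').read().replace('d)],False)\n','d)],False)\n    print("z free",fit(l,q0,[(b[1].astype(float),d)],True)[0].round(4))\n');open('wr.py','w').write(s)
E
python3 wr.py tree_a 0.6395 0.1783 0 .19 pics/w2.png
```

```text
z free [ 0.6389  0.1783 -0.0094  0.1918]
wrist fit [0.6392 0.1783 0.     0.1888] loss 0.066 conf 0.89 px off 13.3
```

View pics/w2.png

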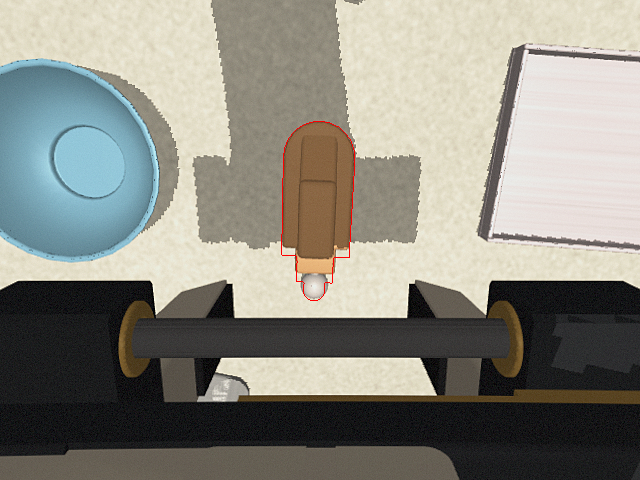

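```bash
python3 go.py 0.640 0.1787 0.026 1.764
```

```text
t 4.3 p [0.6411 0.1823 0.2003] tool y yaw 1.8 zaxis [-0.     0.001 -1.   ] j [-0.41  0.52  0.08  1.5  -0.04  1.12  1.48] w 69.9 gf 0.0 F [-0.3  0.2 -0. ]
shift cm first, no turn [ 0.18 -0.34 17.43] turn tool z 0.036 alt -3.105
shift cm after the turn [ 0.17 -0.34 17.43] dist 17.4
```

Emit:
carry_out --claw '[7, 7, 7, 7, 7, 7]' --delta_pos '[[0.04, -0.08, 3], [0.04, -0.08, 3], [0.04, -0.08, 3], [0.04, -0.08, 3], [0, 0, 0], [0, 0, 0]]' --angular '[[0, 0, 0.036], [0, 0, 0], [0, 0, 0], [0, 0, 0], [0, 0, 0], [0, 0, 0]]'

```text
clock: 4.9
position: [0.6407, 0.178, 0.0807]
ee_rot: [0.302, -3.127, -0.0]
force: [0.8, -0.6, 1.5]
width: 0.762
gripper_force: 0.0
```

```bash
python3 go.py 0.640 0.1787 0.026 1.764;python3 -c "
from h import *
d=arm.get_image('wrist');print(arm.observe()['position'])
d=arm.get_image('wrist');print(arm.observe()['position'])
cv2.imwrite('pics/w3.png',d['frame'][:,:,::-1])"
```

```text
t 4.9 p [0.6407 0.178  0.0807] tool y yaw 1.763 zaxis [-0.  0. -1.] j [-0.4   0.64  0.07  1.62 -0.06  0.89  1.46] w 70.0 gf 0.0 F [ 0.8 -0.6  1.5]
shift cm first, no turn [0.05 0.08 5.47] turn tool z -0.001 alt 3.141
shift cm after the turn [0.05 0.08 5.47] dist 5.5
[0.64162128 0.17811611 0.08176723]
[0.64206421 0.17803274 0.08220271]
```

View pics/w3.png

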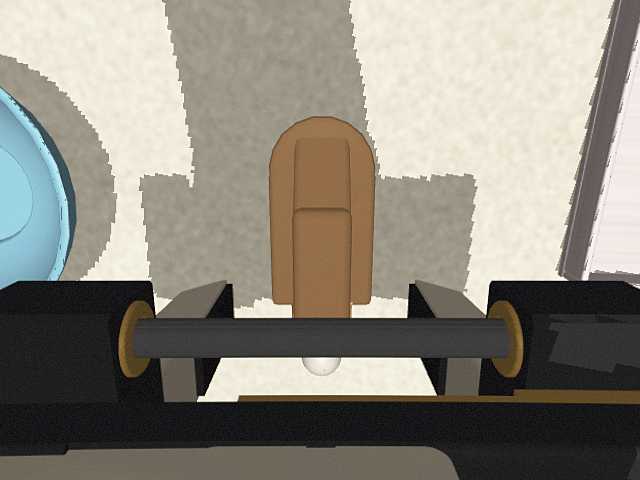

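The tree's ridge (col 321) lies midway between the fingers (cols 233 to 410), parallel to them. Descend and grip.

Emit:
carry_out --claw '[7, 7, 7, 7, 2, 2, 2, 2, 2, 2]' --delta_pos '[[0.05, 0, 2], [0.05, 0, 2], [0, 0, 1.5], [0, 0, 0], [0, 0, 0], [0, 0, 0], [0, 0, 0], [0, 0, 0], [0, 0, 0], [0, 0, 0]]' --angular '[[0, 0, 0], [0, 0, 0], [0, 0, 0], [0, 0, 0], [0, 0, 0], [0, 0, 0], [0, 0, 0], [0, 0, 0], [0, 0, 0], [0, 0, 0]]' --force 20

```text
clock: 6.0
position: [0.6401, 0.1772, 0.0254]
ee_rot: [-0.3, 3.127, 0.001]
force: [-0.1, -0.7, 0.8]
width: 0.303
gripper_force: 20.0
```

```bash
python3 - <<'E'
from h import *
q=np.array([.5469,-.3909,0,.0513])
for y in(39,-39): print(pts(np.array([[0,y,0]])/1000,q))
E
python3 go.py 0.640 0.1787 0.026 1.764
```

```text
[[ 0.54490018 -0.35195131  0.        ]]
[[ 0.54889982 -0.42984869  0.        ]]
t 6.0 p [0.6401 0.1772 0.0254] tool y yaw 1.762 zaxis [ 0.  0. -1.] j [-0.39  0.7   0.07  1.66 -0.06  0.78  1.46] w 27.8 gf 20.0 F [-0.1 -0.7  0.8]
shift cm first, no turn [-0.02  0.15 -0.06] turn tool z -0.002 alt 3.14
shift cm after the turn [-0.02  0.15 -0.06] dist 0.2
```

```bash
python3 go.py 0.549 -0.430 0.155 1.622
```

```text
t 6.0 p [0.6401 0.1772 0.0254] tool y yaw 1.762 zaxis [ 0.  0. -1.] j [-0.39  0.7   0.07  1.66 -0.06  0.78  1.46] w 27.8 gf 20.0 F [-0.1 -0.7  0.8]
shift cm first, no turn [ 20.48 -57.88 -12.99] turn tool z 0.14 alt -3.002
shift cm after the turn [ 12.2  -60.17 -12.99] dist 62.8
```

Emit:
carry_out --claw '[2, 2, 2, 2, 2, 2, 2, 2, 2, 2, 2, 2, 2, 2, 2, 2, 2, 2, 2]' --delta_pos '[[0, 0, -2.5], [0, 0, -3.5], [0, 0, -3.5], [0, 0, -3.5], [0.87, -4.3, 0], [0.87, -4.3, 0], [0.87, -4.3, 0], [0.87, -4.3, 0], [0.87, -4.3, 0], [0.87, -4.3, 0], [0.87, -4.3, 0], [0.87, -4.3, 0], [0.87, -4.3, 0], [0.87, -4.3, 0], [0.87, -4.3, 0], [0.87, -4.3, 0], [0.87, -4.3, 0], [0.87, -4.3, 0], [0, 0, 0]]' --angular '[[0, 0, 0], [0, 0, 0], [0, 0, 0.07], [0, 0, 0.07], [0, 0, 0], [0, 0, 0], [0, 0, 0], [0, 0, 0], [0, 0, 0], [0, 0, 0], [0, 0, 0], [0, 0, 0], [0, 0, 0], [0, 0, 0], [0, 0, 0], [0, 0, 0], [0, 0, 0], [0, 0, 0], [0, 0, 0]]'

```text
clock: 7.9
position: [0.5445, -0.439, 0.1547]
ee_rot: [0.066, -3.138, 0.008]
force: [-0.8, -0.5, -2.3]
width: 0.303
gripper_force: 20.0
```

```bash
python3 - <<'E'
from h import *
d=arm.get_image("wrist");cv2.imwrite("pics/w4.png",d["frame"][:,:,::-1])
t=arm.get_image("top")
for d in (d,t):
  b=mask("rack",d,[.547,-.391,.005])
  if b is not None: print(b[0],b[2],fit("rack",[.547,-.391,0,.05],[(b[1].astype(float),d)],False))
E
python3 go.py 0.549 -0.430 0.155 1.622
```

```text
9.46474345036212 0.79 (array([ 0.54622536, -0.39048595,  0.        ,  0.04977291]), np.float64(0.2000612150589045))
t 8.1 p [ 0.5496 -0.4289  0.1547] tool y yaw 1.623 zaxis [-0.     0.002 -1.   ] j [ 0.47  0.61  0.19  1.47 -0.13  1.07  2.31] w 27.9 gf 20.0 F [ 0.4  0.  -1.5]
shift cm first, no turn [ 0.07 -0.11 -0.03] turn tool z 0.001 alt -3.14
shift cm after the turn [ 0.07 -0.11 -0.03] dist 0.1
```

View pics/w4.png

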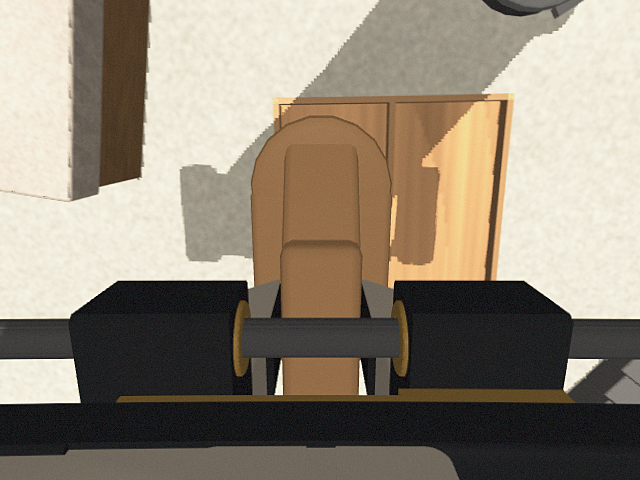

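The picture shows the held tree above the outer lane: rack near corners at (275,98) and (512,94), divider at (390,101). Check those against the rack fit.

```bash
python3 - <<'E'
from h import *
d=arm.get_image("wrist")
cv2.imwrite("pics/w5.png",d["frame"][:,:,::-1])
q=[.5469,-.3909,0,.0513]
P=np.array([[-94,-80,16],[-94,0,16],[-94,80,16],[94,80,16],[0,80,16]])/1000
print(proj(pts(P,q),d).round(0).tolist())
b=mask("rack",d,[.547,-.391,.005])
# rack corners seen now by edges of the wood: print region bounds in a few rows/cols
if b is not None:
  m=b[1]
  for r in (110,150,200,240): 
    c=np.where(m[r])[0]; print(r,c.min() if len(c) else None,c.max() if len(c) else None)
  for c in (300,350,420,470,500):
    r=np.where(m[:,c])[0]; print("col",c,r.min() if len(r) else None)
for p in [(275,98),(512,94),(390,100)]: print(onz(p,d,.016))
E
python3 go.py 0.549 -0.430 0.155 1.622
```

```text
[[257.0, 89.0], [378.0, 89.0], [500.0, 89.0], [473.0, 347.0], [485.0, 228.0]]
[ 0.46225363 -0.46350885  0.016     ]
[ 0.45185892 -0.30726794  0.016     ]
[ 0.45943227 -0.38710829  0.016     ]
t 8.2 p [ 0.55   -0.4285  0.155 ] tool y yaw 1.624 zaxis [ 0.     0.001 -1.   ] j [ 0.47  0.61  0.19  1.47 -0.13  1.07  2.31] w 27.9 gf 20.0 F [ 0.4  0.3 -1.5]
shift cm first, no turn [ 0.11 -0.14 -0.  ] turn tool z 0.002 alt -3.139
shift cm after the turn [ 0.11 -0.14 -0.  ] dist 0.2
```

View pics/w5.png

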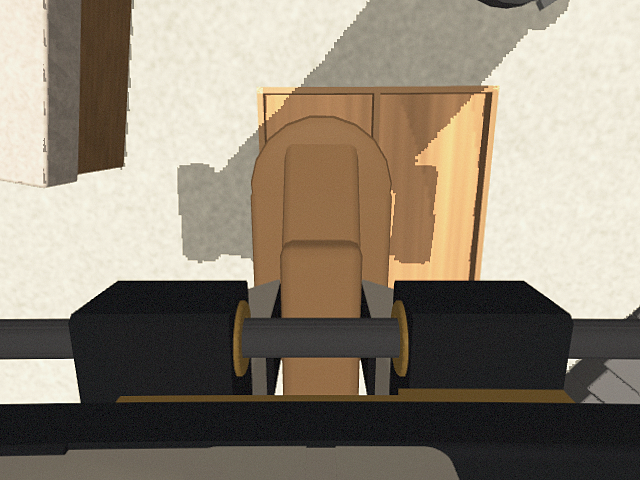

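Settled now: predicted rim corners (257,89), (378,89), (500,89) against seen (259,88), (377,90), (497,88), about 1 to 2 mm agreement. Lower the tree.

Emit:
carry_out --claw '[2, 2, 2, 2, 2, 2, 2, 2, 2]' --delta_pos '[[0.1, -0.14, 2.5], [0, 0, 3], [0, 0, 3], [0, 0, 2], [0, 0, 0], [0, 0, 0.6], [0, 0, 0.6], [0, 0, 0.3], [0, 0, 0]]' --angular '[[0, 0, 0], [0, 0, 0], [0, 0, 0], [0, 0, 0], [0, 0, 0], [0, 0, 0], [0, 0, 0], [0, 0, 0], [0, 0, 0]]'

```text
clock: 9.1
position: [0.5483, -0.4319, 0.0353]
ee_rot: [-0.08, 3.14, -0.0]
force: [-0.4, 0.0, -1.4]
width: 0.301
gripper_force: 20.0
```

```bash
python3 go.py 0.549 -0.430 0.0295 1.622
```

```text
t 9.1 p [ 0.5483 -0.4319  0.0353] tool y yaw 1.622 zaxis [ 0. -0. -1.] j [ 0.49  0.74  0.17  1.56 -0.15  0.85  2.33] w 27.6 gf 20.0 F [-0.4  0.  -1.4]
shift cm first, no turn [-0.08  0.18  0.58] turn tool z 0.0 alt -3.142
shift cm after the turn [-0.08  0.18  0.58] dist 0.6
```

Emit:
carry_out --claw '[2, 2, 2, 2, 2]' --delta_pos '[[0, 0.1, 0.2], [0, 0, 0.2], [0, 0, 0.1], [0, 0, 0.05], [0, 0, 0]]' --angular '[[0, 0, 0], [0, 0, 0], [0, 0, 0], [0, 0, 0], [0, 0, 0]]'

```text
clock: 9.6
position: [0.5481, -0.4309, 0.0295]
ee_rot: [0.08, -3.14, -0.0]
force: [0.1, 0.6, -1.5]
width: 0.306
gripper_force: 20.0
```

Emit:
carry_out --claw '[2, 2, 2, 2]' --delta_pos '[[0, 0, 0.06], [0, 0, 0.06], [0, 0, 0], [0, 0, 0]]' --angular '[[0, 0, 0], [0, 0, 0], [0, 0, 0], [0, 0, 0]]'

```text
clock: 10.0
position: [0.5483, -0.431, 0.0294]
ee_rot: [-0.08, 3.14, -0.0]
force: [-1.5, 2.1, 7.1]
width: 0.305
gripper_force: 20.0
```

Emit:
carry_out --claw '[5.5, 5.5, 5.5, 6, 6, 6, 6, 7]' --delta_pos '[[0, 0, 0], [0, 0, 0], [0, 0, 0], [0, 0, -1], [0, 0, -3], [0, 0, -4], [0, 0, -4], [0, 0, -3]]' --angular '[[0, 0, 0], [0, 0, 0], [0, 0, 0], [0, 0, 0], [0, 0, 0], [0, 0, 0], [0, 0, 0], [0, 0, 0]]'

```text
clock: 10.8
position: [0.5487, -0.4315, 0.1821]
ee_rot: [-0.08, 3.138, -0.003]
force: [0.4, -0.3, 0.3]
width: 0.699
gripper_force: 0.0
```

```bash
python3 go.py 0.4076 0.181 0.18 1.394; python3 wr.py tree_a .5485 -.431 .004 .051
```

```text
t 10.8 p [ 0.5487 -0.4315  0.1821] tool y yaw 1.622 zaxis [ 0.002 -0.002 -1.   ] j [ 0.47  0.59  0.2   1.44 -0.12  1.12  2.31] w 64.2 gf 0.0 F [ 0.4 -0.3  0.3]
shift cm first, no turn [10.97 61.89  0.07] turn tool z 0.228 alt -2.914
shift cm after the turn [24.66 57.82  0.07] dist 62.9
z free [ 0.5477 -0.4309 -0.006   0.0479]
wrist fit [ 0.5475 -0.4307  0.004   0.0502] loss 0.072 conf 0.96 px off 15.7
```

Emit:
carry_out --claw '[7, 7, 7, 7, 7, 7, 7, 7, 7, 7, 7, 7, 7, 7, 7, 7, 7, 7, 7, 7]' --delta_pos '[[0, 0, 0], [0, 0, 0], [1.64, 3.85, 0], [1.64, 3.85, 0], [1.64, 3.85, 0], [1.64, 3.85, 0], [1.64, 3.85, 0], [1.64, 3.85, 0], [1.64, 3.85, 0], [1.64, 3.85, 0], [1.64, 3.85, 0], [1.64, 3.85, 0], [1.64, 3.85, 0], [1.64, 3.85, 0], [1.64, 3.85, 0], [1.64, 3.85, 0], [1.64, 3.85, 0], [0, 0, 0], [0, 0, 0], [0, 0, 0]]' --angular '[[0, 0, 0.114], [0, 0, 0.114], [0, 0, 0], [0, 0, 0], [0, 0, 0], [0, 0, 0], [0, 0, 0], [0, 0, 0], [0, 0, 0], [0, 0, 0], [0, 0, 0], [0, 0, 0], [0, 0, 0], [0, 0, 0], [0, 0, 0], [0, 0, 0], [0, 0, 0], [0, 0, 0], [0, 0, 0], [0, 0, 0]]'

```text
clock: 12.9
position: [0.4078, 0.1796, 0.1783]
ee_rot: [-0.28, -3.129, 0.001]
force: [-0.6, -1.0, 1.8]
width: 0.763
gripper_force: 0.0
```

```bash
python3 wr.py tree_a .4076 .181 0 -.177 pics/w6.png; python3 go.py 0.4076 0.181 0.08 1.394
```

```text
z free [ 0.4062  0.1803 -0.0092 -0.1862]
wrist fit [ 0.4062  0.1803  0.     -0.1856] loss 0.071 conf 0.72 px off 13.8
t 13.0 p [0.408  0.1794 0.1784] tool y yaw 1.392 zaxis [ 0. -0. -1.] j [-0.54  0.2   0.    2.05  0.    0.89  0.86] w 70.4 gf 0.0 F [ 0.3  0.7 -0. ]
shift cm first, no turn [0.07 0.15 9.84] turn tool z -0.002 alt 3.139
shift cm after the turn [0.07 0.15 9.84] dist 9.8
```

Emit:
carry_out --claw '[7, 7, 7, 7, 7, 7, 7, 7]' --delta_pos '[[0.18, 0.06, 2.5], [0, 0, 3.5], [0, 0, 3.5], [0, 0, 2.5], [0, 0, 1.5], [0, 0, 1], [0, 0, 0], [0, 0, 0]]' --angular '[[0, 0, 0.007], [0, 0, 0], [0, 0, 0], [0, 0, 0], [0, 0, 0], [0, 0, 0], [0, 0, 0], [0, 0, 0]]'

```text
clock: 13.8
position: [0.4064, 0.1815, 0.0339]
ee_rot: [0.29, 3.128, 0.0]
force: [-0.2, 0.5, 1.3]
width: 0.764
gripper_force: 0.0
```

```bash
python3 go.py 0.4062 0.1803 0.0255 1.385
```

```text
t 13.8 p [0.4064 0.1815 0.0339] tool y yaw 1.386 zaxis [ 0.  0. -1.] j [-0.54  0.43 -0.01  2.2   0.01  0.51  0.84] w 70.1 gf 0.0 F [-0.2  0.5  1.3]
shift cm first, no turn [-0.   -0.12  0.84] turn tool z 0.001 alt -3.141
shift cm after the turn [-0.   -0.12  0.84] dist 0.8
```

Emit:
carry_out --claw '[7, 7, 7, 2, 2, 2, 2, 2, 2]' --delta_pos '[[0, -0.1, 0.4], [0, 0, 0.4], [0, 0, 0], [0, 0, 0], [0, 0, 0], [0, 0, 0], [0, 0, 0], [0, 0, 0], [0, 0, 0]]' --angular '[[0, 0, 0], [0, 0, 0], [0, 0, 0], [0, 0, 0], [0, 0, 0], [0, 0, 0], [0, 0, 0], [0, 0, 0], [0, 0, 0]]' --force 20

```text
clock: 14.7
position: [0.4058, 0.1808, 0.0255]
ee_rot: [0.288, 3.128, 0.0]
force: [-0.1, 0.6, 1.2]
width: 0.301
gripper_force: 20.0
```

```bash
python3 go.py 0.545 -0.352 0.16 1.622
```

```text
t 14.7 p [0.4058 0.1808 0.0255] tool y yaw 1.387 zaxis [ 0.  0. -1.] j [-0.53  0.45 -0.01  2.21  0.01  0.48  0.84] w 27.6 gf 20.0 F [-0.1  0.6  1.2]
shift cm first, no turn [-23.43 -49.83 -13.45] turn tool z -0.235 alt 2.906
shift cm after the turn [-11.18 -53.92 -13.45] dist 56.7
```

Emit:
carry_out --claw '[2, 2, 2, 2, 2, 2, 2, 2, 2, 2, 2, 2, 2, 2, 2, 2, 2, 2, 2, 2]' --delta_pos '[[0, 0, -2.5], [0, 0, -3.7], [0, 0, -3.7], [0, 0, -3.5], [-0.86, -4.15, 0], [-0.86, -4.15, 0], [-0.86, -4.15, 0], [-0.86, -4.15, 0], [-0.86, -4.15, 0], [-0.86, -4.15, 0], [-0.86, -4.15, 0], [-0.86, -4.15, 0], [-0.86, -4.15, 0], [-0.86, -4.15, 0], [-0.86, -4.15, 0], [-0.86, -4.15, 0], [-0.86, -4.12, 0], [0, 0, 0], [0, 0, 0], [0, 0, 0]]' --angular '[[0, 0, 0], [0, 0, 0], [0, 0, -0.117], [0, 0, -0.118], [0, 0, 0], [0, 0, 0], [0, 0, 0], [0, 0, 0], [0, 0, 0], [0, 0, 0], [0, 0, 0], [0, 0, 0], [0, 0, 0], [0, 0, 0], [0, 0, 0], [0, 0, 0], [0, 0, 0], [0, 0, 0], [0, 0, 0], [0, 0, 0]]'

```text
clock: 16.7
position: [0.5448, -0.3505, 0.1588]
ee_rot: [0.082, -3.14, -0.002]
force: [0.6, 0.5, -1.9]
width: 0.305
gripper_force: 20.0
```

```bash
python3 go.py 0.545 -0.352 0.04 1.622
```

```text
t 16.7 p [ 0.5448 -0.3505  0.1588] tool y yaw 1.623 zaxis [-0.001  0.002 -1.   ] j [ 0.37  0.53  0.18  1.6  -0.11  1.02  2.21] w 28.0 gf 20.0 F [ 0.6  0.5 -1.9]
shift cm first, no turn [-0.02 -0.17 11.88] turn tool z 0.001 alt -3.141
shift cm after the turn [-0.02 -0.17 11.88] dist 11.9
```

Emit:
carry_out --claw '[2, 2, 2, 2, 2, 2, 2]' --delta_pos '[[0, -0.1, 2.5], [0, 0, 3.5], [0, 0, 3.5], [0, 0, 1.8], [0, 0, 0.7], [0, 0, 0], [0, 0, 0]]' --angular '[[0, 0, 0], [0, 0, 0], [0, 0, 0], [0, 0, 0], [0, 0, 0], [0, 0, 0], [0, 0, 0]]'

```text
clock: 17.4
position: [0.5459, -0.3528, 0.0407]
ee_rot: [-0.081, 3.139, -0.001]
force: [-0.5, -0.5, -1.7]
width: 0.304
gripper_force: 20.0
```

```bash
python3 go.py 0.545 -0.352 0.029 1.622
```

```text
t 17.4 p [ 0.5459 -0.3528  0.0407] tool y yaw 1.623 zaxis [ 0.002 -0.001 -1.   ] j [ 0.39  0.67  0.15  1.7  -0.13  0.79  2.23] w 27.9 gf 20.0 F [-0.5 -0.5 -1.7]
shift cm first, no turn [0.09 0.09 1.17] turn tool z 0.001 alt -3.141
shift cm after the turn [0.09 0.09 1.17] dist 1.2
```

Emit:
carry_out --claw '[2, 2, 2, 2, 2, 2, 2]' --delta_pos '[[0.05, 0.05, 0.4], [0, 0, 0.4], [0, 0, 0.2], [0, 0, 0.12], [0, 0, 0.08], [0, 0, 0.05], [0, 0, 0]]' --angular '[[0, 0, 0], [0, 0, 0], [0, 0, 0], [0, 0, 0], [0, 0, 0], [0, 0, 0], [0, 0, 0]]'

```text
clock: 18.1
position: [0.5446, -0.3525, 0.0294]
ee_rot: [-0.08, 3.14, 0.0]
force: [-8.6, 5.8, 23.8]
width: 0.306
gripper_force: 20.0
```

Emit:
carry_out --claw '[5.5, 5.5, 5.5, 5.5, 6, 6, 6, 6, 6, 6, 6, 6, 6, 6, 6, 6, 6, 6, 6, 6]' --delta_pos '[[0, 0, 0], [0, 0, 0], [0, 0, 0], [0, 0, -1], [0, 0, -3], [0, 0, -4], [0, 0, -4], [0, 0, -3], [0, 0, 0], [0, 0, 0], [0, 0, 0], [0, 0, 0], [0, 0, 0], [0, 0, 0], [0, 0, 0], [0, 0, 0], [0, 0, 0], [0, 0, 0], [0, 0, 0], [0, 0, 0]]' --angular '[[0, 0, 0], [0, 0, 0], [0, 0, 0], [0, 0, 0], [0, 0, 0], [0, 0, 0], [0, 0, 0.149], [0, 0, 0.149], [0, 0, 0.149], [0, 0, 0.149], [0, 0, 0.149], [0, 0, 0.149], [0, 0, 0.149], [0, 0, 0.149], [0, 0, 0.149], [0, 0, 0.149], [0, 0, 0.149], [0, 0, 0.149], [0, 0, 0.149], [0, 0, 0.149]]'

```text
clock: 20.1
position: [0.5447, -0.3524, 0.1775]
ee_rot: [-2.678, -1.643, -0.001]
force: [0.6, 0.6, 0.3]
width: 0.65
gripper_force: 0.0
```

```bash
python3 go.py 0.427 -0.177 0.18 2.387
python3 - <<'E'
from h import *
t=arm.get_image("top");s=arm.get_image("side")
for q0 in([.5475,-.431,.004,.05],[.545,-.352,.004,.05]):
  for d in(t,s):
    b=mask("tree_a",d,np.array(q0[:3])+[0,0,.015])
    if b is not None: print(b[2],fit("tree_a",q0,[(b[1].astype(float),d)],False))
E
```

```text
t 20.1 p [ 0.5447 -0.3524  0.1775] tool y yaw -0.47 zaxis [ 0.001  0.    -1.   ] j [ 0.03  0.59  0.73  1.61 -0.43  1.1   0.41] w 59.6 gf 0.0 F [0.6 0.6 0.3]
shift cm first, no turn [ 10.31 -18.43  -0.25] turn tool z 0.285 alt -2.857
shift cm after the turn [  4.72 -20.58  -0.25] dist 21.1
0.82 (array([ 0.55081869, -0.42998393,  0.004     ,  0.08481003]), np.float64(0.1413739605176737))
0.49 (array([ 0.61666527, -0.36460196,  0.004     , -0.87780871]), np.float64(0.8181086725784914))
0.6 (array([ 0.54848169, -0.3514756 ,  0.004     ,  0.09853887]), np.float64(0.12813335268151782))
```

Emit:
carry_out --claw '[6, 6, 6, 6, 6, 6, 6, 6, 6, 6]' --delta_pos '[[0, 0, 0], [0, 0, 0], [0.94, -4.12, 0], [0.94, -4.12, 0], [0.94, -4.12, 0], [0.94, -4.12, 0], [0.94, -4.12, 0], [0, 0, 0], [0, 0, 0], [0, 0, 0]]' --angular '[[0, 0, 0.142], [0, 0, 0.142], [0, 0, 0], [0, 0, 0], [0, 0, 0], [0, 0, 0], [0, 0, 0], [0, 0, 0], [0, 0, 0], [0, 0, 0]]'

```text
clock: 21.4
position: [0.4264, -0.179, 0.1775]
ee_rot: [2.878, 1.257, 0.002]
force: [0.1, -0.2, 0.1]
width: 0.652
gripper_force: 0.0
```

```bash
python3 wr.py fob .4271 -.1773 0 .816 pics/w7.png; python3 go.py 0.4271 -0.1773 0.05 2.387
```

```text
z free [ 0.4244 -0.1797 -0.017   0.8363]
wrist fit [ 0.4273 -0.1765  0.      0.8069] loss 0.165 conf 0.94 px off 5.1
t 21.5 p [ 0.4261 -0.1794  0.1772] tool y yaw -0.749 zaxis [ 0.001 -0.001 -1.   ] j [-0.46  0.3   0.94  2.07 -0.31  0.91 -0.1 ] w 60.3 gf 0.0 F [-0.2 -0.3 -0.1]
shift cm first, no turn [ 0.23 -0.09 12.72] turn tool z 0.005 alt -3.136
shift cm after the turn [ 0.22 -0.09 12.72] dist 12.7
```

View pics/w7.png

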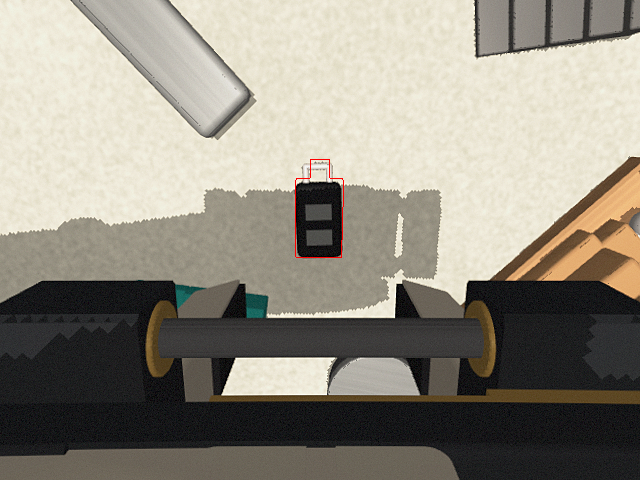

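The fob body sits at (319,220), cols 296 to 342, loop up at (317,168), square between the fingers. Brush, tin and turquoise wedge are clear of the fingers. Descend.

Emit:
carry_out --claw '[6, 6, 6, 6, 6, 6, 6, 6]' --delta_pos '[[0.23, -0.1, 2.5], [0, 0, 3.5], [0, 0, 3.5], [0, 0, 3.5], [0, 0, 2], [0, 0, 0.8], [0, 0, 0], [0, 0, 0]]' --angular '[[0, 0, 0.01], [0, 0, 0], [0, 0, 0], [0, 0, 0], [0, 0, 0], [0, 0, 0], [0, 0, 0], [0, 0, 0]]'

```text
clock: 22.3
position: [0.4269, -0.1764, 0.0196]
ee_rot: [2.886, 1.24, 0.001]
force: [0.8, -0.5, 0.5]
width: 0.653
gripper_force: 0.0
```

```bash
python3 go.py 0.427 -0.177 0.003 2.382
```

```text
t 22.3 p [ 0.4269 -0.1764  0.0196] tool y yaw -0.759 zaxis [ 0.001 -0.    -1.   ] j [-0.21  0.56  0.66  2.21 -0.65  0.57  0.18] w 59.9 gf 0.0 F [ 0.8 -0.5  0.5]
shift cm first, no turn [-0.03  0.05  1.66] turn tool z 0.001 alt -3.141
shift cm after the turn [-0.03  0.05  1.66] dist 1.7
```

Emit:
carry_out --claw '[6, 6, 6, 6, 6, 2.5, 2.5, 2.5, 2.5, 2.5, 2.5]' --delta_pos '[[0, 0, 0.7], [0, 0, 0.6], [0, 0, 0.3], [0, 0, 0], [0, 0, 0], [0, 0, 0], [0, 0, 0], [0, 0, 0], [0, 0, 0], [0, 0, 0], [0, 0, 0]]' --angular '[[0, 0, 0], [0, 0, 0], [0, 0, 0], [0, 0, 0], [0, 0, 0], [0, 0, 0], [0, 0, 0], [0, 0, 0], [0, 0, 0], [0, 0, 0], [0, 0, 0]]' --force 15

```text
clock: 23.4
position: [0.4264, -0.1756, 0.003]
ee_rot: [2.886, 1.242, 0.0]
force: [0.1, 0.4, 2.0]
width: 0.39
gripper_force: 14.8
```

```bash
python3 go.py 0.6446 -0.0085 0.14 2.382
```

```text
t 23.4 p [ 0.4264 -0.1756  0.003 ] tool y yaw -0.758 zaxis [ 0.  0. -1.] j [-0.18  0.59  0.62  2.22 -0.68  0.53  0.21] w 35.8 gf 14.8 F [0.1 0.4 2. ]
shift cm first, no turn [ 27.14   4.35 -13.7 ] turn tool z 0.001 alt -3.14
shift cm after the turn [ 27.15   4.31 -13.7 ] dist 30.7
```

Emit:
carry_out --claw '[2.5, 2.5, 2.5, 2.5, 2.5, 2.5, 2.5, 2.5, 2.5, 2.5, 2.5, 2.5, 2.5, 2.5]' --delta_pos '[[0, 0, -2.2], [0, 0, -3.5], [0, 0, -4], [0, 0, -4], [3.88, 0.62, 0], [3.88, 0.62, 0], [3.88, 0.62, 0], [3.88, 0.62, 0], [3.88, 0.62, 0], [3.88, 0.62, 0], [3.88, 0.62, 0], [0, 0, 0], [0, 0, 0], [0, 0, 0]]' --angular '[[0, 0, 0], [0, 0, 0], [0, 0, 0], [0, 0, 0], [0, 0, 0], [0, 0, 0], [0, 0, 0], [0, 0, 0], [0, 0, 0], [0, 0, 0], [0, 0, 0], [0, 0, 0], [0, 0, 0], [0, 0, 0]]'

```text
clock: 24.8
position: [0.6436, -0.0093, 0.1397]
ee_rot: [2.887, 1.24, -0.002]
force: [-0.5, 0.3, -0.7]
width: 0.394
gripper_force: 14.9
```

```bash
python3 go.py 0.6446 -0.0085 0.09 2.382; python3 wr.py bowl .6446 -.0085 0 0 pics/w8.png
```

```text
t 24.8 p [ 0.6436 -0.0093  0.1397] tool y yaw -0.759 zaxis [-0.001 -0.001 -1.   ] j [-0.57  0.65  0.81  1.67 -0.53  1.05 -0.35] w 36.1 gf 14.9 F [-0.5  0.3 -0.7]
shift cm first, no turn [0.13 0.02 4.97] turn tool z 0.0 alt -3.141
shift cm after the turn [0.13 0.02 4.97] dist 5.0
z free [ 0.6435 -0.0087 -0.0268  0.3169]
wrist fit [ 0.6416 -0.011   0.      0.0385] loss 0.425 conf 0.71 px off 27.1
```

View pics/w8.png

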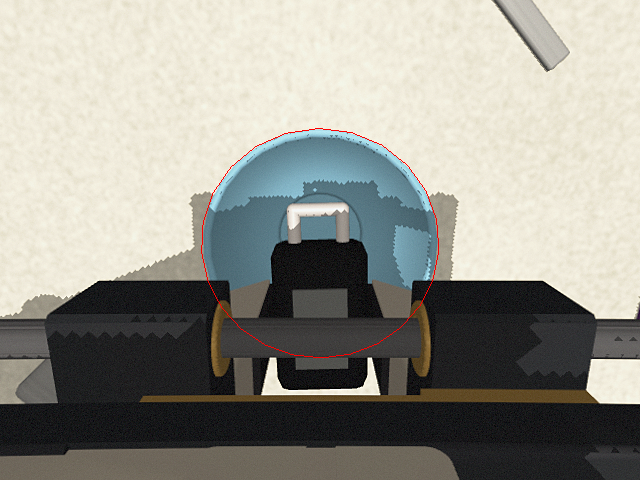

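The bowl rim matches the fit; its centre is near (0.643,-0.009) with the inner floor a small circle at (320,235). Floor is narrow, so the fob will bridge the slope. I lower it with force checks.

Emit:
carry_out --claw '[2.5, 2.5, 2.5, 2.5, 2.5, 2.5, 2.5]' --delta_pos '[[-0.35, 0, 2], [0, 0, 3], [0, 0, 3], [0, 0, 1.5], [0, 0, 0.6], [0, 0, 0], [0, 0, 0]]' --angular '[[0, 0, 0], [0, 0, 0], [0, 0, 0], [0, 0, 0], [0, 0, 0], [0, 0, 0], [0, 0, 0]]'

```text
clock: 25.6
position: [0.643, -0.0111, 0.0402]
ee_rot: [2.885, 1.241, 0.003]
force: [-0.3, -0.3, 0.0]
width: 0.397
gripper_force: 14.9
```

Emit:
carry_out --claw '[2.5, 2.5, 2.5, 2.5, 2.5]' --delta_pos '[[0, 0, 0.3], [0, 0, 0.2], [0, 0, 0.2], [0, 0, 0], [0, 0, 0]]' --angular '[[0, 0, 0], [0, 0, 0], [0, 0, 0], [0, 0, 0], [0, 0, 0]]'

```text
clock: 26.1
position: [0.6422, -0.0108, 0.0319]
ee_rot: [2.886, 1.242, -0.0]
force: [-0.1, 0.8, -0.6]
width: 0.39
gripper_force: 14.9
```

Emit:
carry_out --claw '[2.5, 2.5, 2.5, 2.5]' --delta_pos '[[0, 0, 0.3], [0, 0, 0.2], [0, 0, 0], [0, 0, 0]]' --angular '[[0, 0, 0], [0, 0, 0], [0, 0, 0], [0, 0, 0]]'

```text
clock: 26.5
position: [0.6421, -0.0107, 0.0268]
ee_rot: [-2.886, -1.242, 0.0]
force: [-0.5, -0.1, -0.4]
width: 0.387
gripper_force: 14.9
```

Emit:
carry_out --claw '[2.5, 2.5, 2.5, 2.5]' --delta_pos '[[0, 0, 0.15], [0, 0, 0.1], [0, 0, 0], [0, 0, 0]]' --angular '[[0, 0, 0], [0, 0, 0], [0, 0, 0], [0, 0, 0]]'

```text
clock: 26.9
position: [0.6422, -0.0107, 0.0244]
ee_rot: [-2.886, -1.242, -0.0]
force: [0.3, -0.9, -0.4]
width: 0.391
gripper_force: 14.9
```

Emit:
carry_out --claw '[2.5, 2.5, 2.5, 2.5]' --delta_pos '[[0, 0, 0.15], [0, 0, 0.1], [0, 0, 0], [0, 0, 0]]' --angular '[[0, 0, 0], [0, 0, 0], [0, 0, 0], [0, 0, 0]]'

```text
clock: 27.3
position: [0.6422, -0.0108, 0.0219]
ee_rot: [-2.886, -1.242, 0.0]
force: [-0.2, 0.3, -1.7]
width: 0.392
gripper_force: 14.9
```

Emit:
carry_out --claw '[2.5, 2.5, 2.5, 2.5]' --delta_pos '[[0, 0, 0.15], [0, 0, 0.05], [0, 0, 0], [0, 0, 0]]' --angular '[[0, 0, 0], [0, 0, 0], [0, 0, 0], [0, 0, 0]]'

```text
clock: 27.7
position: [0.6421, -0.0108, 0.0199]
ee_rot: [-2.886, -1.242, 0.0]
force: [-0.8, 0.4, -0.7]
width: 0.389
gripper_force: 14.9
```

Emit:
carry_out --claw '[2.5, 2.5, 2.5, 2.5]' --delta_pos '[[0, 0, 0.12], [0, 0, 0.06], [0, 0, 0], [0, 0, 0]]' --angular '[[0, 0, 0], [0, 0, 0], [0, 0, 0], [0, 0, 0]]'

```text
clock: 28.1
position: [0.6421, -0.0107, 0.0181]
ee_rot: [-2.886, -1.242, 0.0]
force: [0.8, 0.4, 0.0]
width: 0.392
gripper_force: 14.9
```

Emit:
carry_out --claw '[2.5, 2.5, 2.5, 2.5]' --delta_pos '[[0, 0, 0.1], [0, 0, 0.05], [0, 0, 0], [0, 0, 0]]' --angular '[[0, 0, 0], [0, 0, 0], [0, 0, 0], [0, 0, 0]]'

```text
clock: 28.5
position: [0.6422, -0.0108, 0.0166]
ee_rot: [-2.886, -1.242, -0.0]
force: [-0.1, 0.3, -1.1]
width: 0.394
gripper_force: 14.9
```

Emit:
carry_out --claw '[2.5, 2.5, 2.5, 2.5]' --delta_pos '[[0, 0, 0.1], [0, 0, 0.08], [0, 0, 0], [0, 0, 0]]' --angular '[[0, 0, 0], [0, 0, 0], [0, 0, 0], [0, 0, 0]]'

```text
clock: 28.9
position: [0.6424, -0.0108, 0.0151]
ee_rot: [2.886, 1.242, 0.001]
force: [-0.6, -0.2, 3.9]
width: 0.386
gripper_force: 14.9
```

Run:
```python
from h import *
d=arm.get_image("wrist");cv2.imwrite("pics/w9.png",d["frame"][:,:,::-1])
s=arm.observe();print(s["position"],s["force"])
```

```text
[ 0.64240956 -0.01082312  0.01509923] [-0.23894507 -0.10200577  3.13275496]
```

View pics/w9.png

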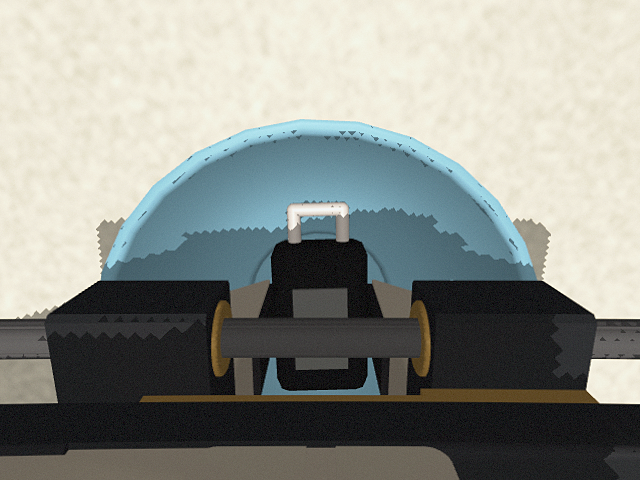

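Contact (about 4 N) with the fob in the bowl, loop at (318,212). Release gently and rise.

Emit:
carry_out --claw '[4.0, 4.2, 4.4, 4.6, 4.8, 5, 5, 5, 6, 7, 7]' --delta_pos '[[0, 0, 0], [0, 0, -0.1], [0, 0, -0.3], [0, 0, -0.4], [0, 0, -0.6], [0, 0, -1.5], [0, 0, -2.5], [0, 0, -3.5], [0, 0, -4], [0, 0, -3.5], [0, 0, 0]]' --angular '[[0, 0, 0], [0, 0, 0], [0, 0, 0], [0, 0, 0], [0, 0, 0], [0, 0, 0], [0, 0, 0], [0, 0, 0], [0, 0, 0], [0, 0, 0], [0, 0, 0]]'

```text
clock: 30.05
position: [0.6449, -0.012, 0.1852]
ee_rot: [2.883, 1.24, 0.013]
force: [0.6, 0.0, -0.2]
width: 0.74
gripper_force: 0.0
```

```bash
python3 - <<'E'
from h import *
d=arm.get_image("wrist")
t=arm.trace("fob",d)
for r in t[:2]: print(r["conf"],np.array(r["centre"])*[640,480])
print("bowl ctr px",proj([.643,-.009,.015],d))
if t:
    q,c=fit("fob",[.642,-.011,.012,.81],[(t[0]["region"].astype(float),d)],False);print(q,c)
# stop grasp point
q=np.array([.6501,-.1823,0,-.63]);print(pts(np.array([[.022,0,0]]),q))
E
python3 go.py 0.668 -0.1953 0.18 0.941
```

```text
0.9 [315.008 220.896]
bowl ctr px [[314.51238298 220.41126979]]
[ 0.64247527 -0.01034488  0.012       0.84679059] 0.16593200439913292
[[ 0.66787661 -0.19526118  0.        ]]
t 30.15 p [ 0.6426 -0.0108  0.1805] tool y yaw -0.758 zaxis [ 0.002  0.001 -1.   ] j [-0.59  0.61  0.84  1.63 -0.5   1.12 -0.37] w 69.8 gf 0.0 F [0.5 0.4 0.4]
shift cm first, no turn [-11.65  14.53   0.05] turn tool z 1.442 alt -1.699
shift cm after the turn [12.92 13.41  0.05] dist 18.6
```

Fob is in the bowl centre. On to the stop.

Emit:
carry_out --claw '[7, 7, 7, 7, 7, 7, 7, 7, 7, 7, 7, 7, 7, 7, 7, 7, 7, 7, 7]' --delta_pos '[[0, 0, 0], [0, 0, 0], [0, 0, 0], [0, 0, 0], [0, 0, 0], [0, 0, 0], [0, 0, 0], [0, 0, 0], [0, 0, 0], [0, 0, 0], [0, 0, 0], [0, 0, 0], [-3.23, -3.35, 0], [-3.23, -3.35, 0], [-3.23, -3.35, 0], [-3.23, -3.35, 0], [0, 0, 0], [0, 0, 0], [0, 0, 0]]' --angular '[[0, 0, -0.1416], [0, 0, -0.1416], [0, 0, -0.1416], [0, 0, -0.1416], [0, 0, -0.1416], [0, 0, -0.1416], [0, 0, -0.1416], [0, 0, -0.1416], [0, 0, -0.1416], [0, 0, -0.1416], [0, 0, -0.1416], [0, 0, -0.1416], [0, 0, 0], [0, 0, 0], [0, 0, 0], [0, 0, 0], [0, 0, 0], [0, 0, 0], [0, 0, 0]]'

```text
clock: 32.05
position: [0.6674, -0.1934, 0.1779]
ee_rot: [-0.97, -2.986, -0.002]
force: [0.6, 0.1, -0.2]
width: 0.764
gripper_force: 0.0
```

```bash
python3 wr.py stop .6501 -.1823 0 -.63 pics/w10.png;python3 go.py 0.668 -0.1953 0.03 0.941
```

```text
z free [ 0.6488 -0.184  -0.009  -0.6265]
wrist fit [ 0.6483 -0.1834  0.     -0.6244] loss 0.053 conf 0.86 px off 2.0
t 32.15 p [ 0.6678 -0.1929  0.1784] tool y yaw 0.944 zaxis [-0.001  0.001 -1.   ] j [-0.04  0.61  0.4   1.46 -0.25  1.12  1.35] w 69.8 gf 0.0 F [-0.3 -0.1 -0.4]
shift cm first, no turn [-0.18 -0.19 14.84] turn tool z 0.003 alt -3.139
shift cm after the turn [-0.18 -0.19 14.84] dist 14.8
```

View pics/w10.png

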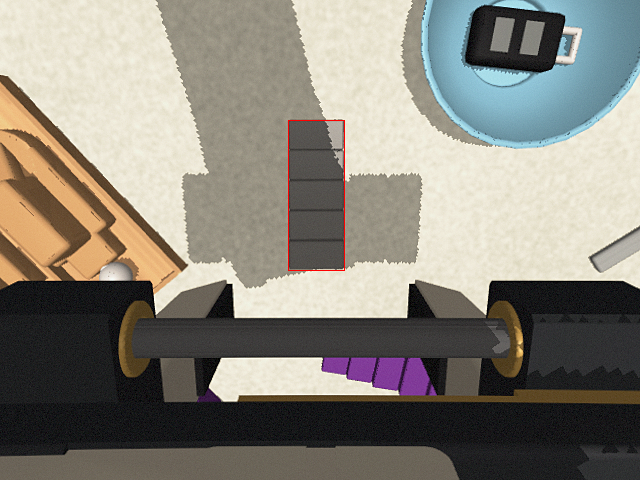

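The stop fills (289–344, 121–270) and matches the outline; its high end is at the bottom. The fob lies in the bowl at (515,37). Descend to the grip point (0.666,-0.196).

Emit:
carry_out --claw '[7, 7, 7, 7, 7, 7, 7, 7]' --delta_pos '[[-0.06, -0.37, 2.5], [0, 0, 3.5], [0, 0, 3.5], [0, 0, 3.2], [0, 0, 2], [0, 0, 0.8], [0, 0, 0], [0, 0, 0]]' --angular '[[0, 0, 0], [0, 0, 0], [0, 0, 0], [0, 0, 0], [0, 0, 0], [0, 0, 0], [0, 0, 0], [0, 0, 0]]'

```text
clock: 32.95
position: [0.6668, -0.1982, 0.025]
ee_rot: [0.971, 2.986, 0.0]
force: [0.4, 0.4, -0.2]
width: 0.764
gripper_force: 0.0
```

```bash
python3 go.py 0.6661 -0.1963 0.004 0.946
```

```text
t 32.95 p [ 0.6668 -0.1982  0.025 ] tool y yaw 0.942 zaxis [ 0.002 -0.    -1.   ] j [ 0.    0.76  0.34  1.59 -0.31  0.84  1.41] w 70.1 gf 0.0 F [ 0.4  0.4 -0.2]
shift cm first, no turn [0.18 0.11 2.1 ] turn tool z -0.004 alt 3.137
shift cm after the turn [0.17 0.11 2.1 ] dist 2.1
```

Emit:
carry_out --claw '[7, 7, 7, 7, 7, 3.5, 3.5, 3.5, 3.5, 3.5, 3.5]' --delta_pos '[[0, 0, 0.9], [0, 0, 0.7], [0, 0, 0.4], [0, 0, 0], [0, 0, 0], [0, 0, 0], [0, 0, 0], [0, 0, 0], [0, 0, 0], [0, 0, 0], [0, 0, 0]]' --angular '[[0, 0, 0], [0, 0, 0], [0, 0, 0], [0, 0, 0], [0, 0, 0], [0, 0, 0], [0, 0, 0], [0, 0, 0], [0, 0, 0], [0, 0, 0], [0, 0, 0]]' --force 15

```text
clock: 34.05
position: [0.6661, -0.1984, 0.004]
ee_rot: [0.973, 2.987, 0.0]
force: [0.3, 0.4, 0.7]
width: 0.454
gripper_force: 15.0
```

```bash
python3 go.py 0.568 0.387 0.16 1.719
```

```text
t 34.05 p [ 0.6661 -0.1984  0.004 ] tool y yaw 0.941 zaxis [ 0.  0. -1.] j [ 0.01  0.79  0.33  1.6  -0.32  0.81  1.42] w 41.7 gf 15.0 F [0.3 0.4 0.7]
shift cm first, no turn [ 42.4   41.55 -15.6 ] turn tool z -0.778 alt 2.364
shift cm after the turn [  1.06  59.35 -15.6 ] dist 61.4
```

Emit:
carry_out --claw '[3.5, 3.5, 3.5, 3.5, 3.5, 3.5, 3.5, 3.5, 3.5, 3.5, 3.5, 3.5, 3.5, 3.5, 3.5, 3.5, 3.5, 3.5, 3.5, 3.5]' --delta_pos '[[0, 0, -2.5], [0, 0, -3.3], [0, 0, -3.3], [0, 0, -3.3], [0, 0, -3.2], [0, 0, 0], [0, 0, 0], [0.08, 4.57, 0], [0.08, 4.57, 0], [0.08, 4.57, 0], [0.08, 4.57, 0], [0.08, 4.57, 0], [0.08, 4.57, 0], [0.08, 4.57, 0], [0.08, 4.57, 0], [0.08, 4.57, 0], [0.08, 4.57, 0], [0.08, 4.57, 0], [0.08, 4.57, 0], [0.08, 4.57, 0]]' --angular '[[0, 0, 0], [0, 0, 0], [0, 0, -0.156], [0, 0, -0.156], [0, 0, -0.156], [0, 0, -0.15], [0, 0, -0.15], [0, 0, 0], [0, 0, 0], [0, 0, 0], [0, 0, 0], [0, 0, 0], [0, 0, 0], [0, 0, 0], [0, 0, 0], [0, 0, 0], [0, 0, 0], [0, 0, 0], [0, 0, 0], [0, 0, 0]]'

```text
clock: 36.05
position: [0.5837, 0.3917, 0.1597]
ee_rot: [0.189, -3.136, 0.001]
force: [1.2, 0.5, -1.6]
width: 0.457
gripper_force: 15.0
```

Emit:
carry_out --claw '[3.5, 3.5, 3.5]' --delta_pos '[[0, 0, 0], [0, 0, 0], [0, 0, 0]]' --angular '[[0, 0, 0], [0, 0, 0], [0, 0, 0]]'

```text
clock: 36.35
position: [0.5848, 0.3885, 0.1596]
ee_rot: [-0.187, 3.136, -0.002]
force: [0.3, 0.1, -1.0]
width: 0.457
gripper_force: 15.0
```

```bash
python3 wr.py tray .546 .3836 0 .148 pics/w11.png; python3 go.py 0.568 0.387 0.16 1.719
```

```text
no mask [[320.30510516 171.37789014]] [(0.77, array([312.384,  99.696]))]
t 36.5 p [0.5851 0.3883 0.16  ] tool y yaw 1.689 zaxis [ 0.    -0.001 -1.   ] j [-0.75  0.61  0.14  1.45 -0.09  1.09  1.1 ] w 41.9 gf 15.0 F [-0.3 -0.3 -1.2]
shift cm first, no turn [ 1.72  0.07 -0.  ] turn tool z -0.03 alt 3.111
shift cm after the turn [ 1.71  0.12 -0.  ] dist 1.7
```

View pics/w11.png

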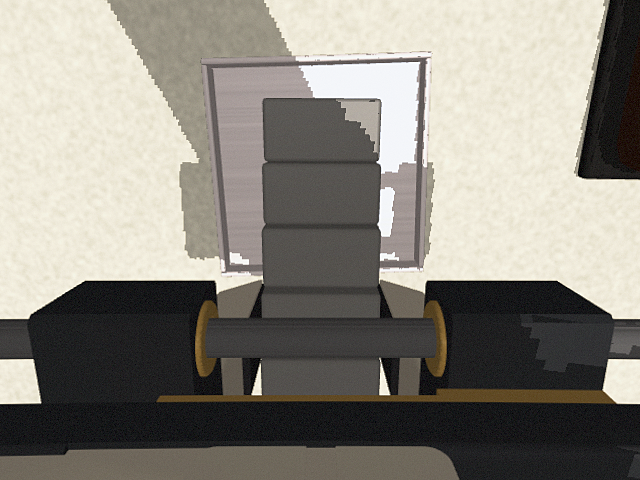

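The tray's rim corners are at (202,60), (431,53), (220,274) and (424,271), with the held stop in front, level. Turn those into tray centre and yaw.

Run:
```python
from h import *
d=arm.get_image("wrist")
P=np.array([onz(p,d,.022) for p in [(202,60),(431,53),(424,271),(220,274)]])
print(P.round(4),P.mean(0).round(4),[round(np.linalg.norm(P[i]-P[(i+1)%4]),4) for i in range(4)])
C=np.array([[-75,75,22],[-75,-75,22],[75,-75,22],[75,75,22]])/1000
print("two-view prediction",proj(pts(C,[.546,.3836,0,.148]),d).round(0).tolist())
```

```text
[[0.483  0.299  0.022 ]
 [0.4613 0.4452 0.022 ]
 [0.6075 0.4678 0.022 ]
 [0.6277 0.3188 0.022 ]] [0.5449 0.3827 0.022 ] [np.float64(0.1478), np.float64(0.1479), np.float64(0.1503), np.float64(0.146)]
two-view prediction [[434.0, 52.0], [201.0, 60.0], [222.0, 279.0], [425.0, 273.0]]
```

Corners give centre (0.545,0.383), sides 146 to 150 mm, rim at the height assumed; this agrees with the two-view fit. Lower into the tray.

Emit:
carry_out --claw '[3.5, 3.5, 3.5, 3.5, 3.5, 3.5, 3.5, 3.5, 3.5]' --delta_pos '[[0, 0, 0], [0.84, 0.05, 1], [0.84, 0.05, 2.5], [0, 0, 3.5], [0, 0, 3], [0, 0, 2], [0, 0, 1], [0, 0, 0], [0, 0, 0]]' --angular '[[0, 0, -0.027], [0, 0, 0], [0, 0, 0], [0, 0, 0], [0, 0, 0], [0, 0, 0], [0, 0, 0], [0, 0, 0], [0, 0, 0]]'

```text
clock: 37.45
position: [0.5683, 0.3889, 0.0309]
ee_rot: [-0.231, 3.132, 0.001]
force: [-0.2, 0.7, -0.8]
width: 0.457
gripper_force: 15.0
```

```bash
python3 go.py 0.5685 0.3867 0.008 1.716
```

```text
t 37.45 p [0.5683 0.3889 0.0309] tool y yaw 1.718 zaxis [ 0.001  0.001 -1.   ] j [-0.75  0.73  0.11  1.59 -0.1   0.83  1.12] w 42.0 gf 15.0 F [-0.2  0.7 -0.8]
shift cm first, no turn [ 0.01 -0.22  2.29] turn tool z 0.002 alt -3.139
shift cm after the turn [ 0.01 -0.22  2.29] dist 2.3
```

Emit:
carry_out --claw '[3.5, 3.5, 3.5, 3.5, 3.5, 3.5, 3.5]' --delta_pos '[[0, -0.15, 0.8], [0, 0, 0.7], [0, 0, 0.4], [0, 0, 0.2], [0, 0, 0.1], [0, 0, 0], [0, 0, 0]]' --angular '[[0, 0, 0], [0, 0, 0], [0, 0, 0], [0, 0, 0], [0, 0, 0], [0, 0, 0], [0, 0, 0]]'

```text
clock: 38.15
position: [0.568, 0.3873, 0.008]
ee_rot: [-0.231, 3.133, 0.0]
force: [-0.1, -0.2, -1.0]
width: 0.459
gripper_force: 15.0
```

Emit:
carry_out --claw '[3.5, 3.5, 3.5, 3.5]' --delta_pos '[[0, 0, 0.08], [0, 0, 0.05], [0, 0, 0], [0, 0, 0]]' --angular '[[0, 0, 0], [0, 0, 0], [0, 0, 0], [0, 0, 0]]'

```text
clock: 38.55
position: [0.5679, 0.3873, 0.0079]
ee_rot: [-0.231, 3.133, 0.001]
force: [-4.6, -2.2, 11.1]
width: 0.454
gripper_force: 15.0
```

Contact. Release and rise.

Emit:
carry_out --claw '[5, 5.5, 5.5, 5.5, 5.5, 5.5, 6, 6, 6, 6, 6]' --delta_pos '[[0, 0, 0], [0, 0, 0], [0, 0, 0], [0, 0, -1], [0, 0, -3], [0, 0, -4], [0, 0, -4.5], [0, 0, -4.5], [0, 0, -3], [0, 0, 0], [0, 0, 0]]' --angular '[[0, 0, 0], [0, 0, 0], [0, 0, 0], [0, 0, 0], [0, 0, 0], [0, 0, 0], [0, 0, 0], [0, 0, 0], [0, 0, 0], [0, 0, 0], [0, 0, 0]]'

```text
clock: 39.65
position: [0.568, 0.3873, 0.2077]
ee_rot: [-0.231, 3.132, 0.002]
force: [-0.0, -0.3, -0.9]
width: 0.65
gripper_force: 0.0
```

```bash
python3 - <<'E'
from h import *
d=arm.get_image("wrist");b=mask("stop",d,[.5455,.3833,.015])
print(fit("stop",[.5455,.3833,.004,.145],[(b[1].astype(float),d)],False))
t=arm.get_image("top");cv2.imwrite("pics/end.png",t["frame"][60:400,100:560,::-1].repeat(1,0))
for l,p in(("brush",[.4346,-.0097,.02]),("tin",[.3634,-.3151,.02]),("jar",[.3625,.3108,.03])):
    print(l,p,[onz(np.array(r["centre"])*[640,480],t,0).round(3) for r in arm.place_of(l,t)])
E
python3 go.py
```

```text
(array([0.54452353, 0.38387385, 0.004     , 0.14106099]), np.float64(0.043856299723629255))
brush [0.4346, -0.0097, 0.02] []
tin [0.3634, -0.3151, 0.02] [array([ 0.367, -0.322,  0.   ])]
jar [0.3625, 0.3108, 0.03] [array([0.365, 0.314, 0.   ]), array([0.541, 0.378, 0.   ])]
t 39.95 p [0.5673 0.3868 0.2053] tool y yaw 1.718 zaxis [-0.002 -0.001 -1.   ] j [-0.76  0.55  0.14  1.44 -0.08  1.16  1.11] w 59.9 gf 0.0 F [ 0.   0.1 -0.1]
```

View pics/end.png

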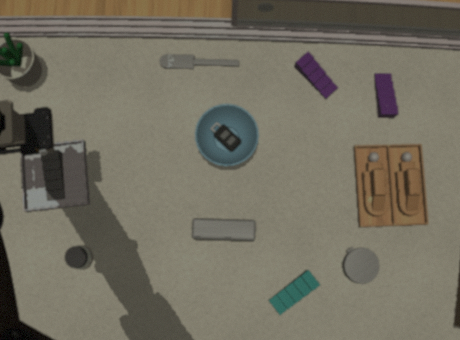

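The final picture shows both trees lengthwise in the rack lanes (375,185) and (406,185), the fob in the bowl (227,137) and the stop in the tray (55,175). Brush, tin and jar are where they were, and the robot is clear of everything.

```bash
python3 -c "
from cell import arm
print(arm.sign_off())"
```

```text
the job is handed in; nothing more can be done
None
```

The job is handed in at about 40 s: both shoe trees lie lengthwise in their lanes, the fob is in the blue bowl, the grey door stop is flat in the aluminium tray, and the brush, tin and jar are where they were.

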